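# Roll the carton into the collection bay

## Robot

A 6-joint arm with a two-finger parallel gripper is mounted at the origin on the work surface. World frame = base frame: x ahead of the robot, y to its left, z up, the work surface at z = 0. Lengths are in m, angles in degrees, forces in N, time in s.
With the tool pointing down it reaches from about 0.25 to 0.725 m from the base axis. Payload 9.7 kg.
Tool frame: the origin (TCP) lies midway between the tips of the shut fingers; the grasp point (between the pads) lies 19 mm behind it; z points along the fingers, y is the line along which they close (so a half turn about z gives the same grasp; the last joint's range is limited). The gripper opens to 85 mm and grips with 20 to 120 N. Pads are 22 mm wide; open, the fingers measure 114 mm over their backs; the gripper's body (76 mm by 85 mm) begins 54 mm behind the grasp point. The pads swing forward as they close: fully open they stand 13 mm farther back than shut.
Start: joints at [64.114, 4.979, 10.078, 95.1, 0, 90], TCP at [0.24, 0.495, 0.231] pointing down, gripper open.
Joint ranges: [-179.16, 179.16], [-48.56, 103.87], [-65.8, 70.77], [-126.05, 130.52], [-82.76, 87.17], [-180, 180]. Speed limits (degrees/s): [127.2, 127.2, 147.25, 180, 180, 180].

## Interface

Orientations are given as [roll, pitch, yaw] about the fixed x, y, z axes, in that order (R = Rz(yaw) Ry(pitch) Rx(roll)).
In Python, from workcell import bot gives the robot as it stands. The module is installed in compiled form; this text tells all that it offers.
- The arm moves only by the tool send_rows, never from a script. Its argument "moves" is one flat list of numbers, 7 for each row, row after row: the shift along the world's x, y, z normalised to -1 to 1, where 1 is 0.025 m, then the turn, a rotation vector about the world's x, y, z normalised to -1 to 1, where 1 is 0.15 rad, then the closure, from -1 (fully open) to 1 (shut), so that 0 is half open. A call has 1 to 8 rows; each row shifts and turns the commanded pose from where the row before left it; what a row does not reach is not made up. A row lasts 1/8 s, in which the tool goes at most 62.5 mm and 10.7 degrees, less where a joint would pass 70% of its speed; a pose out of reach is approached as far as the arm can. A call with a number of a shift or a turn outside -1 to 1 is refused whole. A call with a gripper value outside its range is refused whole. The fingers move at their own pace and stop on an object; "squeeze" is the grip in N (left out, the last holds). Time passes only in rows, so rows that do not move let the fingers close. It gives the time, the measured TCP pose, the force, the opening and the grip force at its end, in the units of the state.
- bot.get_obs(): the state, without advancing time (a new reading comes with each control period).
- bot.camera(name): name is "side" or "top"; returns a dict with "color" (480x640x3 uint8, red, green, blue), "camera_matrix" (3x3 intrinsics, pixels), "R" (3x3) and "t" (3): a world point X has camera coordinates R X + t. Camera axes: x right, y down, z forward; pixel columns grow to the right and rows downward; lengths in m; the calibration is good to about 2 mm. A picture is of the moment at which its call begins. There is no depth.
- bot.job_done(): hands the job in; it is judged then, once.
Trained networks look in the newest picture that a camera, given by its name, has taken for a name from the list of things; names that differ only in an ending like _2 or _b are one class to them, and where a whole thing is asked for, a point or a joint stands for the part that bears it (a point fixed in the world has none). Each returns a list of dicts, best first, with "p" (0 to 1); they miss things now and then, are a little off and sometimes report something else, mostly with a low value. They report only what shows in the picture. A call takes as long as a camera call. They do not tell look-alikes from the thing itself.
- bot.boxes_of(camera, query): "extent" ([left, top, right, bottom] in pixels, round what is visible of it).
- bot.trace(camera, query): "region" (480x640 bool, what is visible of it) and "extent" ([left, top, right, bottom] in pixels, round what is visible of it).
- bot.landmark_of(camera, query): "pixel" ([column, row] in pixels: a listed point, or the origin of a listed thing).
The state is a dict: "time": time; "q": joint angles; "qd": joint speeds; "joint_efforts": joint torques, N m; "ee_pos": TCP position; "tcp_rot": TCP orientation; "wrist_force": force on the tool from outside, world axes, zero at the start; "torque": the same for the moment, N m; "opening": finger opening in m; "grasp_force": force on a finger pad.
Only numpy, scipy, OpenCV 4.12 (cv2) and the standard library are available. Lean on these libraries where they do the work, as an engineer would, in place of code of your own. Each camera call takes 0.05 s, during which the arm holds its last target. There are 200 camera calls.

## Task

Push the carton along the roller track, in through the pair of sprung gate flaps, until it sits fully home against the end stop of the collection bay, then take your hand away upwards so that both flaps swing shut behind it. Push it steadily under the hand rather than shoving it off to run by itself, and leave the canister, the bowl and the jar lid where they stand.

Things in the scene. Friction and masses are not known exactly. Their poses are not given: they have to be found in the camera images.
- conveyor: Table-top gravity roller track fixed on the bench, 735 mm long, 240 wide: 15 freely turning steel rollers (30 mm diameter, 48 mm apart) between side channels (tops at z = 74 mm). Origin on the bench at the middle of the width; z up, +y the way the carton travels, x across. Roller tops at z = 80 mm. In its y: open loading end -360, gate +70, end stop face +360 mm. Nothing stands over it.
- carton: Closed, taped cardboard carton, 140 mm wide (its x), 190 mm long (its y), 80 mm high, 0.45 to 0.9 kg, too big to grasp. Origin at the centre of its underside, z up, +y towards the bay when it is square on the track. It starts on the rollers of the loading end, before the guides, up to 0.2 rad askew and up to 12 mm off the middle. Resting against the end stop its origin is at conveyor y = 265 mm.
- carton_back (a point): Centre of the carton's back face (the 140 x 80 mm face away from the bay, the one to push on), half-way up, 40 mm above the roller tops.
- guide_mouth (a point): Middle of the flared guide mouth at conveyor y = -36 mm, at guide height (96 mm above the bench); axes of the conveyor. The aluminium guides are about 200 mm apart here, 160 mm from y = 20 mm on (10 mm spare either side of the carton), and their tops are 106 mm above the bench.
- gate (a point): Point midway between the two gate posts, 135 mm above the bench, at mid-height of the flaps. Its axes are those of the conveyor.
- end_stop (a point): Centre of the end stop's face (upright plywood with a rubber buffer), at the carton's mid-height, 120 mm above the bench; axes of the conveyor. The bay in front of it has plywood side boards 160 mm apart from y = 163 to 368 mm of the conveyor, tops 152 mm above the bench, and is open above.
- flap_near (a joint): Gate flap on the robot's side, hinged on an upright post (172 mm high) at conveyor x = -97 mm: a steel leaf 81 mm long, from 110 to 160 mm above the bench. 0 rad = shut, square across the track; up to 1.5 as it swings towards the bay, its only way, against a light spring (0.4 to 1.2 N at its edge) that shuts it again. Shut, the two flaps leave a 32 mm gap, open above.
- flap_far (a joint): The same for the mirror-image flap on the far side (conveyor x = +97 mm): 0 rad = shut, up to 1.5 rad open towards the bay.
- canister: Bystander: tan plastic canister with flip-top lid, 91 x 91 mm, 157 mm high, standing on the bench beyond the track. Origin at the centre of its underside, z up.
- bowl: Bystander: ceramic bowl, 130 mm across, 55 mm high, on the bench beyond the track. Origin at the centre of its underside, z up.
- jar_lid: Bystander: round silicone jar lid with a pull tab, 84 mm across, 17 mm thick, lying on the bench beyond the track. Origin at the centre of its underside, z up.
Things that resemble listed ones, but are neither listed nor needed, are in the scene too. What is shaped like the carton but red is not meant.

How it is judged:
By the outcome, as a careful person would: the job done as asked, in the order asked, and still so for the second after the job is handed in, with the robot touching nothing.
It also fails if it takes over 40 s, if anything falls off the work surface, if the arm or the gripper's body presses on something with over 40 N, if the wrist force passes 120 N, or if a joint passes its speed limit or range.

## Working session

There is one attempt and no reset: what is moved stays moved. The work goes in short steps, Python scripts to look and compute and a tool call to move; the robot and the scene stay as the last step left them, time stands still between calls to the robot, and variables do not carry over. Pictures are saved under pics/ and viewed, at most 10 in all, crops included, and the job is handed in when it is done.

Besides the shell and the picture viewer there is one more tool, called by a JSON object that holds its "fn" and its "kwargs". send_rows: Moves the arm, as the interface text tells. Its arguments: {"type":"object","properties":{"moves":{"type":"array"},"squeeze":{"type":"number"}},"required":["moves"]}

```bash
mkdir -p pics
cat > h.py <<'E'
import numpy as np, cv2
from workcell import bot
def ray(c,px,z):
    K,R,t=map(np.array,(c["camera_matrix"],c["R"],c["t"]))
    d=R.T@np.linalg.solve(K,[px[0],px[1],1.]); o=-R.T@t
    return o+d*(z-o[2])/d[2]
def proj(c,X):
    K,R,t=map(np.array,(c["camera_matrix"],c["R"],c["t"]))
    p=K@(R@np.array(X)+t); return p[:2]/p[2]
E
python3 - <<'E'
from h import *
np.set_printoptions(precision=4,suppress=True)
print(bot.get_obs())
hz=dict(conveyor=0,carton=.08,carton_back=.12,guide_mouth=.096,gate=.135,end_stop=.12,canister=0,bowl=0,jar_lid=0)
ims=[]
for n in("side","top"):
    c=bot.camera(n);ims.append(c["color"]);print(n,-np.array(c["R"]).T@np.array(c["t"]))
    cv2.imwrite(f"pics/{n}0.png",c["color"][:,:,::-1])
    for q,z in hz.items():
        for r in bot.landmark_of(n,q)[:3]: print(q,round(r["p"],2),np.array(r["pixel"]),ray(c,r["pixel"],z))
E
```

```text
{'time': 0.0, 'q': array([64.1154,  5.0108, 10.0328, 95.0998, -0.0016, 90.0013]), 'qd': array([ 0.0006, -0.0577, -0.0399,  0.009 , -0.0714,  0.094 ]), 'joint_efforts': array([  0.0032, -52.0387,  46.4805,   0.0162,   0.0003,   0.    ]), 'ee_pos': array([0.24  , 0.4946, 0.2306]), 'tcp_rot': array([-179.9221,    0.0017,  154.1141]), 'wrist_force': array([-0.2268,  0.2383, -0.4666]), 'torque': array([ 0.0184, -0.0263,  0.0275]), 'grasp_force': 0.0, 'opening': 0.0852475675473778}
side [-0.1795 -1.0717  1.2588]
conveyor 0.66 [320.1 253.6] [0.5146 0.0141 0.    ]
carton 0.7 [358.1 281.2] [ 0.501  -0.2007  0.08  ]
carton 0.7 [291.3 384.5] [ 0.182  -0.3868  0.08  ]
carton 0.56 [422.1 387.2] [ 0.4348 -0.5531  0.08  ]
carton_back 0.93 [385.9 356.8] [ 0.3949 -0.4621  0.12  ]
carton_back 0.9 [268.1 350.8] [ 0.1697 -0.3016  0.12  ]
carton_back 0.62 [374.7 296.2] [ 0.4839 -0.2959  0.12  ]
guide_mouth 0.65 [328.3 241. ] [ 0.5095 -0.0372  0.096 ]
gate 0.66 [311.  205.2] [0.5273 0.0866 0.135 ]
end_stop 0.84 [274.9 157.9] [0.5639 0.3752 0.12  ]
canister 0.75 [413.7 273.7] [ 0.7037 -0.2035  0.    ]
bowl 0.62 [385.7 239.8] [ 0.7219 -0.0422  0.    ]
jar_lid 0.75 [344.7 198. ] [0.7292 0.198  0.    ]
top [ 0.2836 -0.0279  1.1735]
conveyor 0.77 [305.  229.4] [0.5158 0.0197 0.    ]
carton 0.85 [454.9 357.4] [ 0.2109 -0.3159  0.08  ]
carton 0.76 [518.6 242.6] [ 0.4676 -0.475   0.08  ]
carton 0.71 [397.2 230.2] [ 0.4974 -0.1974  0.08  ]
carton_back 0.89 [492. 262.] [ 0.4177 -0.3972  0.12  ]
carton_back 0.78 [416.  360.5] [ 0.2071 -0.2227  0.12  ]
guide_mouth 0.77 [319.6 221.1] [ 0.5161 -0.0177  0.096 ]
gate 0.96 [271.5 209.2] [0.5352 0.0891 0.135 ]
end_stop 0.64 [149.  201.8] [0.5571 0.3701 0.12  ]
canister 0.76 [391.8 154.5] [ 0.7107 -0.2019  0.    ]
bowl 0.57 [325.6 147.8] [ 0.7297 -0.0324  0.    ]
jar_lid 0.83 [227.1 143. ] [0.7442 0.2223 0.    ]
jar_lid 0.18 [396.5 231.3] [ 0.5103 -0.208   0.    ]
```

View pics/top0.png

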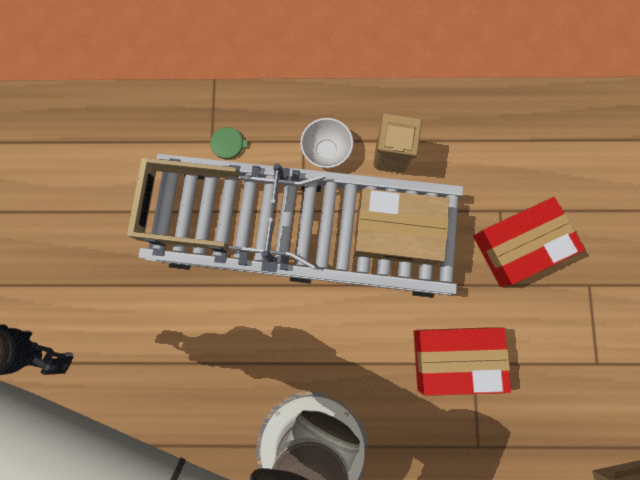

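View pics/side0.png

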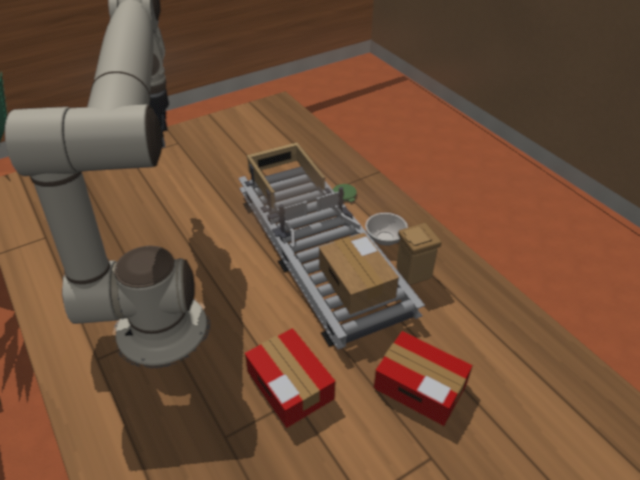

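The top view shows three candidates: the brown carton on the rollers at (403,228), a red carton at (460,360) and a red one at (528,242). Only the brown one is on the track, so that is the one meant. Canister is at (398,140), bowl at (326,145), lid at (228,143). I'll measure the poses and confirm on a crop.

```bash
cat >> h.py <<'E'
def carton(n="top",z=.16):
    """pose (x,y,yaw deg) of the brown carton from its trace, top face"""
    c=bot.camera(n)
    for r in bot.trace(n,"carton"):
        m=r["region"]; rgb=c["color"][m].mean(0)
        if rgb[0]>2.2*rgb[1]: continue
        pts=cv2.convexHull(np.argwhere(m)[:,::-1].astype(np.float32))[:,0]
        w=np.array([ray(c,p,z)[:2] for p in pts],np.float32)*1000
        (cx,cy),(a,b),ang=cv2.minAreaRect(w)
        print("carton p",round(r["p"],2),"ctr",cx,cy,"size",a,b,"ang",ang,"ext",r["extent"],rgb)
    return c
E
python3 - <<'E'
from h import *
c=carton()
# rails from hand-read corner pixels (z=.074)
P=[ray(c,p,.074)[:2] for p in((157,158),(462,188),(141,254),(456,290))]
print(np.round(P,3)); 
for a,b in((1,0),(3,2)):
    d=P[a]-P[b]; print(np.degrees(np.arctan2(-d[0]*-1,-d[1])),np.linalg.norm(d))
print((sum(P)/4))
cv2.imwrite("pics/crop.png",cv2.resize(c["color"][140:310,110:480,::-1],None,fx=2.1,fy=2.1,interpolation=2))
E
```

```text
carton p 0.98 ctr 456.3385009765625 -461.66363525390625 size 131.48316955566406 207.03089904785156 ang 25.1153564453125 ext [473.1, 196.0, 585.5, 288.2] [174.59090909  83.7034965   67.31241259]
carton p 0.94 ctr 209.55418395996094 -307.94866943359375 size 131.87576293945312 190.47979736328125 ang 1.8735435009002686 ext [413.3, 326.9, 510.0, 394.7] [181.52220595  90.57475191  73.81454368]
carton p 0.92 ctr 491.42803955078125 -195.5159912109375 size 195.12844848632812 153.72967529296875 ang 82.96184539794922 ext [354.1, 187.0, 451.3, 264.7] [170.2673443  143.89851565 107.56066473]
[[ 0.678  0.375]
 [ 0.6   -0.354]
 [ 0.444  0.398]
 [ 0.36  -0.328]]
-6.1121050430468 0.7333850961930316
-6.625680837350227 0.7308685356174931
[0.5202959  0.02283234]
```

View pics/crop.png

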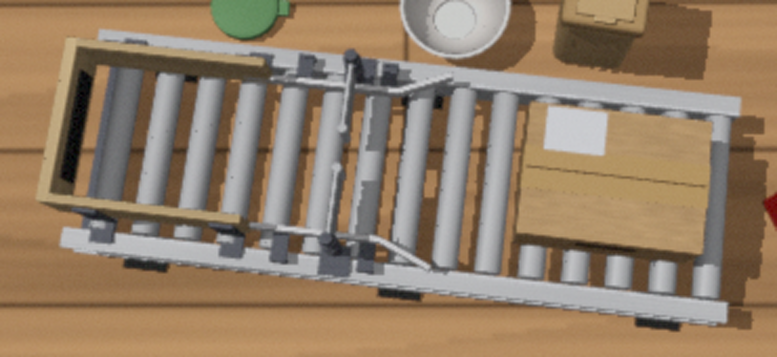

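The crop confirms the brown taped carton with a white label at crop (617,180), nearly square to the track; the flaps are shut at crop (345,95) and (332,205). Next I'll compute the back-face target from the top-face corners.

```bash
cat >> h.py <<'E'
C=np.array([.5203,.0228]); A=np.radians(-6.3)
v=np.array([np.cos(A),np.sin(A)]); u=np.array([-np.sin(A),np.cos(A)])
def conv(p): d=np.array(p)[:2]-C; return np.round([d@v*1000,d@u*1000],1)
def world(x,y): return np.round(C+x/1000*v+y/1000*u,4)
E
python3 - <<'E'
from h import *
c=bot.camera("top")
Q=[ray(c,(110+a/2.1,140+b/2.1),.16)[:2] for a,b in((533,104),(713,119),(704,255),(518,235))]
for q in Q: print(np.round(q,3),conv(q))
print("centre",conv(sum(Q)/4),np.degrees(np.arctan2(*(Q[0]-Q[1]))),np.degrees(np.arctan2(*(Q[3]-Q[2]))))
for b in (-330,-300,60,150): print(b,world(0,b))
E
```

```text
[ 0.573 -0.115] [  67.  -131.2]
[ 0.556 -0.301] [  70.7 -317.6]
[ 0.414 -0.285] [ -71.9 -317.2]
[ 0.435 -0.097] [ -71.8 -128.8]
centre [  -1.5 -223.7] 5.180564103657703 6.347600097071218
-330 [ 0.4841 -0.3052]
-300 [ 0.4874 -0.2754]
60 [0.5269 0.0824]
150 [0.5368 0.1719]
```

{"fn": "send_rows", "kwargs": {"moves": [0.24,-0.83,0,0,0,-0.205,0,0.24,-0.83,0,0,0,-0.205,0,0.24,-0.83,0,0,0,-0.205,0,0.24,-0.83,0,0,0,-0.205,0,0.24,-0.83,0,0,0,-0.205,0,0.24,-0.83,0,0,0,-0.205,0,0.24,-0.83,0,0,0,-0.205,0,0.24,-0.83,0,0,0,-0.205,0], "squeeze": 20}}

```text
time: 2.15
ee_pos: [0.2885, 0.3274, 0.2313]
tcp_rot: [180.0, 0.0, 139.9]
wrist_force: [0.3, -0.1, -0.2]
opening: 0.043
grasp_force: 0.0
```

{"fn": "send_rows", "kwargs": {"moves": [0.24,-0.83,0,0,0,-0.205,0,0.24,-0.83,0,0,0,-0.205,0,0.24,-0.83,0,0,0,-0.205,0,0.24,-0.83,0,0,0,-0.205,0,0.24,-0.83,0,0,0,-0.205,0,0.24,-0.83,0,0,0,-0.205,0,0.24,-0.83,0,0,0,-0.205,0,0.24,-0.83,0,0,0,-0.205,0]}}

```text
time: 3.15
ee_pos: [0.3361, 0.1615, 0.2313]
tcp_rot: [180.0, 0.0, 125.8]
wrist_force: [0.2, -0.1, -1.0]
opening: 0.0427
grasp_force: 0.0
```

{"fn": "send_rows", "kwargs": {"moves": [0.24,-0.83,0,0,0,-0.205,0,0.24,-0.83,0,0,0,-0.205,0,0.24,-0.83,0,0,0,-0.205,0,0.24,-0.83,0,0,0,-0.205,0,0.24,-0.83,0,0,0,-0.205,0,0.24,-0.83,0,0,0,-0.205,0,0.24,-0.83,0,0,0,-0.205,0,0.24,-0.83,0,0,0,-0.205,0]}}

```text
time: 4.15
ee_pos: [0.3839, -0.0044, 0.2313]
tcp_rot: [180.0, 0.0, 111.7]
wrist_force: [-0.0, 0.3, -0.6]
opening: 0.0429
grasp_force: 0.0
```

{"fn": "send_rows", "kwargs": {"moves": [0.24,-0.83,0,0,0,-0.205,0,0.24,-0.83,0,0,0,-0.205,0,0.24,-0.83,0,0,0,-0.205,0,0.24,-0.83,0,0,0,-0.205,0,0.24,-0.83,0,0,0,-0.205,0,0.24,-0.83,0,0,0,-0.205,0,0.24,-0.83,0,0,0,-0.205,0,0.24,-0.83,0,0,0,-0.205,0]}}

```text
time: 5.15
ee_pos: [0.4316, -0.1704, 0.2313]
tcp_rot: [180.0, -0.0, 97.6]
wrist_force: [-0.5, 0.2, 0.1]
opening: 0.0423
grasp_force: 0.0
```

{"fn": "send_rows", "kwargs": {"moves": [0.24,-0.83,0,0,0,-0.205,0,0.24,-0.83,0,0,0,-0.205,0,0.24,-0.83,0,0,0,-0.205,0,0.24,-0.83,0,0,0,-0.205,0,0.24,-0.83,0,0,0,-0.205,0,0.24,-0.83,0,0,0,-0.205,0,0.24,-0.83,0,0,0,-0.205,0,0.24,-0.83,0,0,0,-0.205,0]}}

```text
time: 6.15
ee_pos: [0.4805, -0.3366, 0.231]
tcp_rot: [-180.0, -0.0, 83.5]
wrist_force: [-0.3, -1.1, 0.1]
opening: 0.0427
grasp_force: 0.0
```

{"fn": "send_rows", "kwargs": {"moves": [0,0,-0.6,0,0,0,0,0,0,-0.6,0,0,0,0,0,0,-0.6,0,0,0,0,0,0,-0.6,0,0,0,0,0,0,-0.6,0,0,0,0,0,0,-0.6,0,0,0,0,0,0,-0.6,0,0,0,0,0,0,-0.3,0,0,0,0]}}

```text
time: 7.15
ee_pos: [0.4798, -0.335, 0.1175]
tcp_rot: [-179.9, -0.0, 83.6]
wrist_force: [-0.2, -0.1, 0.6]
opening: 0.0427
grasp_force: 0.0
```

Run:
```python
from h import *
a=bot.camera("top")["color"][150:330,300:540];b=bot.camera("side")["color"][180:360,240:480]
cv2.imwrite("pics/pre.png",cv2.resize(np.hstack([a,b])[:,:,::-1],None,fx=1.65,fy=1.65))
o=bot.get_obs();print(o["ee_pos"],conv(o["ee_pos"]),o["tcp_rot"],o["q"],o["wrist_force"])
```

```text
[ 0.47980581 -0.33498888  0.11781335] [  -1.  -360.1] [-1.79936056e+02 -3.49319815e-02  8.36384534e+01] [-3.49218730e+01  9.09502207e+00  2.06077517e+00  8.30386160e+01
  1.10882875e-04  6.14396540e+01] [ 1.16808678 -0.24429154  0.50050751]
```

View pics/pre.png

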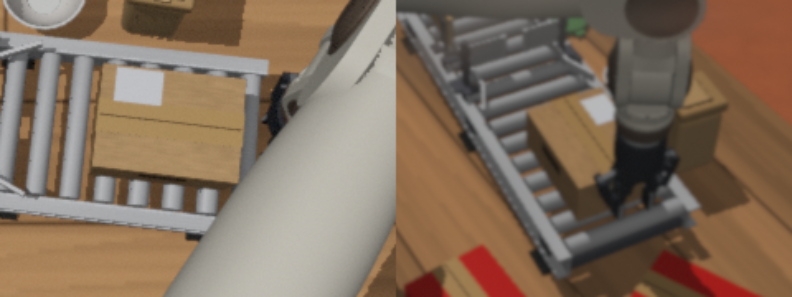

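The hand is behind the back face: top panel (275,115), face edge (243,120), roughly a 30 mm gap. Now I'll make contact gently.

{"fn": "send_rows", "kwargs": {"moves": [0.035,0.318,0,0,0,0,0,0.035,0.318,0,0,0,0,0,0.026,0.239,0,0,0,0,0,0.013,0.119,0,0,0,0,0,0.013,0.119,0,0,0,0,0,0.013,0.119,0,0,0,0,0,0.018,0.159,0,0,0,0,0,0.018,0.159,0,0,0,0,0]}}

```text
time: 8.25
ee_pos: [0.4844, -0.2963, 0.1188]
tcp_rot: [180.0, 0.0, 83.6]
wrist_force: [-0.3, -0.4, -0.6]
opening: 0.0426
grasp_force: 0.0
```

{"fn": "send_rows", "kwargs": {"moves": [0.018,0.159,0,0,0,0,0,0.022,0.2,0,0,0,0,0,0.022,0.2,0,0,0,0,0,0.026,0.239,0,0,0,0,0,0.026,0.239,0,0,0,0,0,0.031,0.28,0,0,0,0,0,0.031,0.28,0,0,0,0,0,0.031,0.28,0,0,0,0,0]}}

```text
time: 9.25
ee_pos: [0.4896, -0.249, 0.1188]
tcp_rot: [180.0, -0.0, 83.6]
wrist_force: [-0.8, 0.4, -0.1]
opening: 0.0426
grasp_force: 0.0
```

Run:
```python
from h import *
o=bot.get_obs();print(conv(o["ee_pos"]),o["tcp_rot"],o["wrist_force"])
c=carton()
cv2.imwrite("pics/p1.png",cv2.resize(c["color"][140:310,110:480,::-1],None,fx=2.1,fy=2.1,interpolation=2))
```

```text
[  -0.7 -273.5] [ 1.79999853e+02 -1.25818035e-03  8.36463013e+01] [-0.81122143  0.38225683 -0.06719694]
carton p 0.95 ctr 210.97280883789062 -336.0720520019531 size 130.6781005859375 133.7235107421875 ang 1.931970477104187 ext [445.8, 326.8, 511.0, 394.5] [137.65575221  73.09675516  60.1120944 ]
carton p 0.76 ctr 456.6263732910156 -461.7166442871094 size 130.93592834472656 202.87196350097656 ang 24.867774963378906 ext [489.2, 196.6, 584.3, 284.6] [119.67026327  57.41066034  45.34052654]
carton p 0.64 ctr 497.03717041015625 -138.1238555908203 size 185.92831420898438 151.37249755859375 ang 82.17118835449219 ext [330.4, 186.9, 423.9, 260.9] [161.87327103 136.32616822 101.62317757]
carton p 0.58 ctr 504.06982421875 69.802978515625 size 653.238037109375 257.7763671875 ang 83.22881317138672 ext [127.8, 155.3, 432.8, 289.4] [127.71388635 123.91998843 120.32905962]
```

View pics/p1.png

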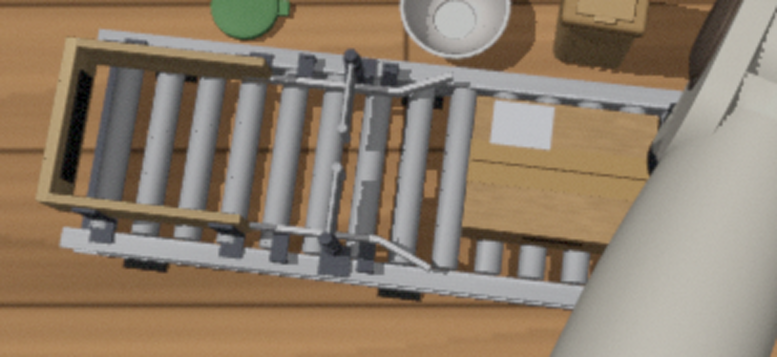

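Carton is straight (crop (555,170)), under the hand, and has moved about 57 mm. I'll keep pushing steadily.

{"fn": "send_rows", "kwargs": {"moves": [0.033,0.3,0,0,0,0,0,0.033,0.3,0,0,0,0,0,0.033,0.3,0,0,0,0,0,0.033,0.3,0,0,0,0,0,0.033,0.3,0,0,0,0,0,0.033,0.3,0,0,0,0,0,0.033,0.3,0,0,0,0,0,0.033,0.3,0,0,0,0,0]}}

```text
time: 10.35
ee_pos: [0.4962, -0.189, 0.1188]
tcp_rot: [-180.0, 0.0, 83.6]
wrist_force: [0.4, -0.3, 0.3]
opening: 0.0428
grasp_force: 0.0
```

{"fn": "send_rows", "kwargs": {"moves": [0.033,0.3,0,0,0,0,0,0.033,0.3,0,0,0,0,0,0.033,0.3,0,0,0,0,0,0.033,0.3,0,0,0,0,0,0.033,0.3,0,0,0,0,0,0.033,0.3,0,0,0,0,0,0.033,0.3,0,0,0,0,0,0.033,0.3,0,0,0,0,0]}}

```text
time: 11.35
ee_pos: [0.5028, -0.129, 0.1188]
tcp_rot: [-180.0, -0.0, 83.6]
wrist_force: [0.1, -0.8, -0.7]
opening: 0.0426
grasp_force: 0.0
```

Run:
```python
from h import *
o=bot.get_obs();print(conv(o["ee_pos"]),o["tcp_rot"],o["wrist_force"])
a=bot.camera("top")["color"][140:310,110:480,::-1]
cv2.imwrite("pics/p2.png",cv2.resize(a,None,fx=2.1,fy=2.1,interpolation=2))
```

```text
[  -0.7 -152.8] [-1.79996331e+02 -8.87699059e-05  8.36393758e+01] [ 0.06626054 -0.80955484 -0.67561745]
```

View pics/p2.png

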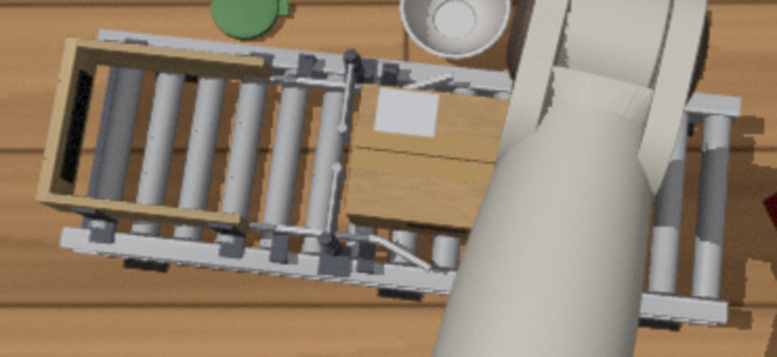

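The carton (crop (430,160)) is inside the guides with its front edge at the gate, square. Keep going.

{"fn": "send_rows", "kwargs": {"moves": [0.033,0.3,0,0,0,0,0,0.033,0.3,0,0,0,0,0,0.033,0.3,0,0,0,0,0,0.033,0.3,0,0,0,0,0,0.033,0.3,0,0,0,0,0,0.033,0.3,0,0,0,0,0,0.033,0.3,0,0,0,0,0,0.033,0.3,0,0,0,0,0]}}

```text
time: 12.4
ee_pos: [0.5095, -0.069, 0.1188]
tcp_rot: [180.0, -0.0, 83.6]
wrist_force: [1.2, -3.7, 0.1]
opening: 0.0429
grasp_force: 0.0
```

{"fn": "send_rows", "kwargs": {"moves": [0.033,0.3,0,0,0,0,0,0.033,0.3,0,0,0,0,0,0.033,0.3,0,0,0,0,0,0.033,0.3,0,0,0,0,0,0.033,0.3,0,0,0,0,0,0.033,0.3,0,0,0,0,0,0.033,0.3,0,0,0,0,0,0.033,0.3,0,0,0,0,0]}}

```text
time: 13.4
ee_pos: [0.5161, -0.0088, 0.119]
tcp_rot: [180.0, -0.0, 83.7]
wrist_force: [-1.5, -3.2, 4.5]
opening: 0.0427
grasp_force: 1.1
```

Run:
```python
from h import *
o=bot.get_obs();print(conv(o["ee_pos"]),o["tcp_rot"],o["wrist_force"])
a=bot.camera("top")["color"][140:310,110:480,::-1]
cv2.imwrite("pics/p3.png",cv2.resize(a,None,fx=2.1,fy=2.1,interpolation=2))
```

```text
[ -0.7 -31.9] [ 1.79984481e+02 -6.07384441e-03  8.36575531e+01] [-1.45407353 -3.24367784  4.51307934]
```

View pics/p3.png

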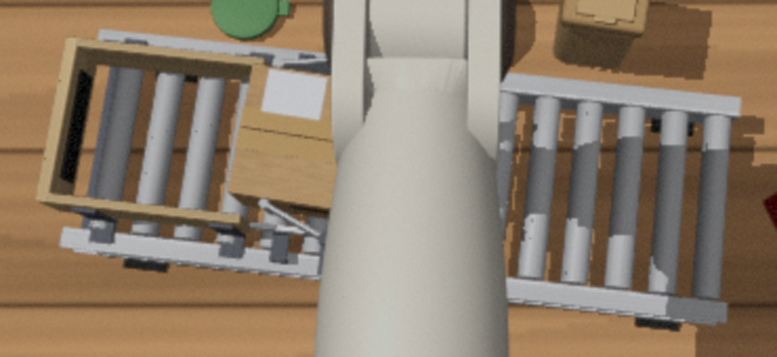

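The carton is through the open flaps (near flap at crop (290,218)), and its front at crop (240,130) is entering the bay.

{"fn": "send_rows", "kwargs": {"moves": [0.033,0.3,0,0,0,0,0,0.033,0.3,0,0,0,0,0,0.033,0.3,0,0,0,0,0,0.033,0.3,0,0,0,0,0,0.033,0.3,0,0,0,0,0,0.033,0.3,0,0,0,0,0,0.033,0.3,0,0,0,0,0,0.033,0.3,0,0,0,0,0]}}

```text
time: 14.45
ee_pos: [0.5228, 0.051, 0.1189]
tcp_rot: [180.0, -0.0, 83.6]
wrist_force: [1.2, -3.2, 4.8]
opening: 0.0422
grasp_force: 1.1
```

{"fn": "send_rows", "kwargs": {"moves": [0.033,0.3,0,0,0,0,0,0.033,0.3,0,0,0,0,0,0.033,0.3,0,0,0,0,0,0.033,0.3,0,0,0,0,0,0.033,0.3,0,0,0,0,0,0.028,0.26,0,0,0,0,0,0.026,0.24,0,0,0,0,0,0.022,0.2,0,0,0,0,0]}}

```text
time: 15.45
ee_pos: [0.5288, 0.106, 0.1189]
tcp_rot: [180.0, -0.0, 83.6]
wrist_force: [2.0, -2.5, 4.8]
opening: 0.0426
grasp_force: 1.0
```

Run:
```python
from h import *
o=bot.get_obs();print(conv(o["ee_pos"]),o["tcp_rot"],o["wrist_force"])
a=bot.camera("top")["color"][140:310,110:480,::-1]
cv2.imwrite("pics/p4.png",cv2.resize(a,None,fx=2.1,fy=2.1,interpolation=2))
```

```text
[-0.7 83.6] [ 1.79976248e+02 -3.96241141e-03  8.36464485e+01] [ 2.01970571 -2.47890747  4.80037885]
```

View pics/p4.png

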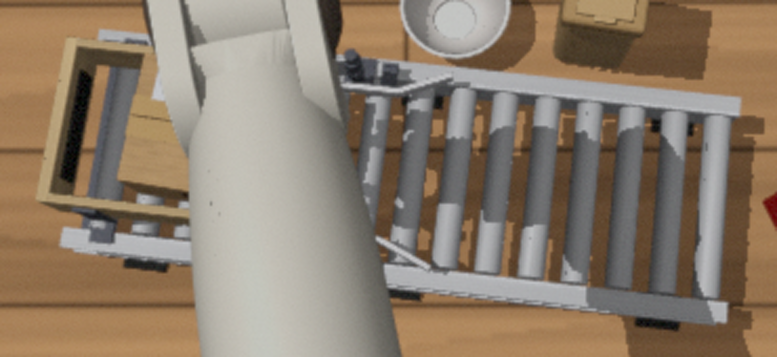

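The carton front at crop (130,150) is inside the bay, about 75 mm left to go; slowing.

{"fn": "send_rows", "kwargs": {"moves": [0.022,0.2,0,0,0,0,0,0.022,0.2,0,0,0,0,0,0.022,0.2,0,0,0,0,0,0.022,0.2,0,0,0,0,0,0.022,0.2,0,0,0,0,0,0.022,0.2,0,0,0,0,0,0.022,0.2,0,0,0,0,0,0.022,0.2,0,0,0,0,0]}}

```text
time: 16.5
ee_pos: [0.5328, 0.1459, 0.1189]
tcp_rot: [-180.0, -0.0, 83.6]
wrist_force: [0.6, -2.2, 6.1]
opening: 0.0428
grasp_force: 0.7
```

{"fn": "send_rows", "kwargs": {"moves": [0.018,0.16,0,0,0,0,0,0.018,0.16,0,0,0,0,0,0.018,0.16,0,0,0,0,0,0.018,0.16,0,0,0,0,0,0.013,0.12,0,0,0,0,0,0.013,0.12,0,0,0,0,0]}}

```text
time: 17.25
ee_pos: [0.5353, 0.168, 0.1189]
tcp_rot: [-180.0, -0.0, 83.7]
wrist_force: [1.0, -0.6, 5.9]
opening: 0.0426
grasp_force: 0.2
```

{"fn": "send_rows", "kwargs": {"moves": [0.011,0.1,0,0,0,0,0,0.011,0.1,0,0,0,0,0,0.011,0.1,0,0,0,0,0,0.011,0.1,0,0,0,0,0]}}

```text
time: 17.75
ee_pos: [0.5376, 0.1717, 0.119]
tcp_rot: [179.8, 0.7, 83.3]
wrist_force: [10.7, -42.7, 7.4]
opening: 0.0424
grasp_force: 20.3
```

{"fn": "send_rows", "kwargs": {"moves": [0.005,0.05,0,0,0,0,0,0.005,0.05,0,0,0,0,0]}}

```text
time: 18.0
ee_pos: [0.5386, 0.1721, 0.119]
tcp_rot: [179.7, 0.9, 83.2]
wrist_force: [11.4, -50.7, 8.9]
opening: 0.0427
grasp_force: 23.1
```

Firm stop. I'll ease off, then check before lifting.

{"fn": "send_rows", "kwargs": {"moves": [-0.011,-0.1,0,0,0,0,0,-0.011,-0.1,0,0,0,0,0,-0.01,-0.08,0,0,0,0,0]}}

```text
time: 18.38
ee_pos: [0.5368, 0.1714, 0.1189]
tcp_rot: [179.9, 0.1, 83.5]
wrist_force: [3.6, -5.4, 6.9]
opening: 0.0427
grasp_force: 2.4
```

Run:
```python
from h import *
o=bot.get_obs();print(conv(o["ee_pos"]),o["tcp_rot"],o["wrist_force"])
a=bot.camera("top")["color"][140:310,110:295,::-1];s=bot.camera("side")["color"][130:300,220:405,::-1]
cv2.imwrite("pics/p5.png",cv2.resize(np.hstack([a,s]),None,fx=2.1,fy=2.1,interpolation=2))
```

```text
[1.000e-01 1.495e+02] [1.79907724e+02 1.20480587e-01 8.35045304e+01] [ 3.63581554 -5.44181569  6.8938176 ]
```

View pics/p5.png

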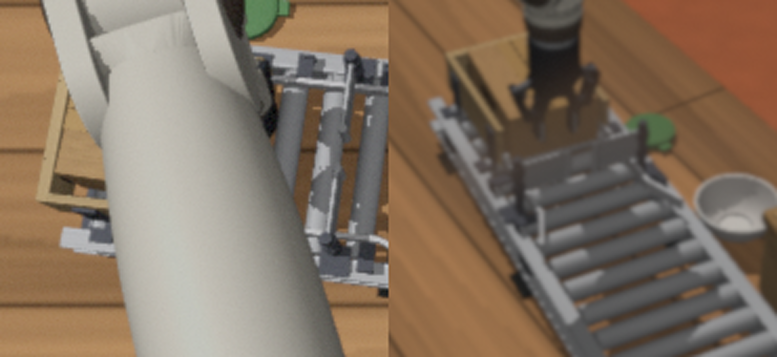

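The side panel shows both flaps already shut behind the hand (575,155). In the top panel the carton front meets the end board at (60,150). I'll ease off 2–3 mm, then go straight up.

{"fn": "send_rows", "kwargs": {"moves": [-0.005,-0.05,0,0,0,0,0,-0.005,-0.05,0,0,0,0,0,0,0,0.3,0,0,0,0,0,0,0.6,0,0,0,0,0,0,0.9,0,0,0,0,0,0,0.9,0,0,0,0,0,0,0.9,0,0,0,0,0,0,0.9,0,0,0,0]}}

```text
time: 19.48
ee_pos: [0.5355, 0.1707, 0.2328]
tcp_rot: [-180.0, -0.0, 83.7]
wrist_force: [0.6, 0.0, -0.8]
opening: 0.043
grasp_force: 0.0
```

{"fn": "send_rows", "kwargs": {"moves": [-0.5,-0.9,0.2,0,0,0,0,-0.9,-0.9,0.2,0,0,0,0,-0.9,-0.9,0,0,0,0,0,-0.9,-0.9,0,0,0,0,0,-0.9,-0.9,0,0,0,0,0,-0.9,-0.9,0,0,0,0,0,-0.5,-0.9,0,0,0,0,0,0,-0.9,0,0,0,0,0]}}

```text
time: 20.48
ee_pos: [0.3974, -0.0099, 0.2425]
tcp_rot: [179.9, -0.0, 83.7]
wrist_force: [-0.2, -0.0, 0.1]
opening: 0.0425
grasp_force: 0.0
```

Run:
```python
from h import *
o=bot.get_obs();print(o["ee_pos"],o["wrist_force"])
c=carton()
a=c["color"][140:310,110:295,::-1];s=bot.camera("side")["color"][130:300,220:405,::-1]
cv2.imwrite("pics/p6.png",cv2.resize(np.hstack([a,s]),None,fx=2.1,fy=2.1,interpolation=2))
```

```text
[ 0.39736576 -0.00993119  0.24250625] [-0.17695401 -0.00994332  0.1182781 ]
carton p 0.96 ctr 210.41932678222656 -308.03857421875 size 134.72459411621094 193.64207458496094 ang 2.2415127754211426 ext [411.2, 325.7, 510.2, 398.5] [135.82926829  64.78415431  51.441575  ]
carton p 0.73 ctr 549.3484497070312 270.16375732421875 size 210.37115478515625 151.17677307128906 ang 81.21632385253906 ext [136.6, 161.9, 238.3, 241.4] [157.87106109 132.66382637  98.62797428]
```

View pics/p6.png

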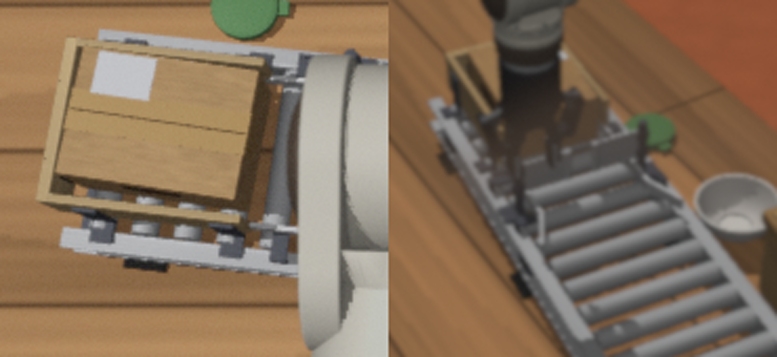

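The carton is in the bay (top panel, corners (77,50), (265,66), (240,200), (57,178)) and the flaps are shut in the side panel. I'll check the seating numerically.

Run:
```python
from h import *
c=bot.camera("top"); 
for n,z,P in (("carton",.16,((77,50),(265,66),(240,200),(57,178))),("board top inner",.152,((82,47),(66,183))),("flap",0.16,())):
    for a,b in P: print(n,conv(ray(c,(110+a/2.1,140+b/2.1),z)))
for f in("flap_near","flap_far"):
    for r in bot.landmark_of("top",f)[:1]: print(f,r)
# line fit of track yaw from rail detection check: predicted pixels of bay/stop points, crop coords
for x,y,z in((-80,360,.152),(80,360,.152),(-70,360,.16),(70,360,.16),(-70,170,.16),(70,170,.16)):
    print(x,y,np.round((proj(c,[*world(x,y),z])-[110,140])*2.1))
```

```text
carton [ 75.  353.3]
carton [ 78.5 152.6]
carton [-66.2 158.1]
carton [-63.6 350. ]
board top inner [ 81.3 351.9]
board top inner [-66.6 343. ]Traceback (most recent call last):
  File "<stdin>", line 6, in <module>
ValueError: it knows: bowl, canister, carton, carton_back, conveyor, end_stop, gate, guide_mouth, jar_lid
```

Run:
```python
from h import *
c=bot.camera("top"); old=cv2.imread("pics/top0.png"); new=np.ascontiguousarray(c["color"][:,:,::-1])
ys=np.arange(320,392,3)
print("ys",ys)
for z in(.152,):
  for x in(-60,-40,0,40,60):
    pts=np.array([[proj(c,[*(C+x/1000*v+y/1000*u),z]) for y in ys]],np.float32)
    for n,im in(("old",old),("new",new)):
        print(x,n,cv2.remap(cv2.cvtColor(im,6),pts[...,0],pts[...,1],1)[0].tolist())
for q in("end_stop","gate","guide_mouth","conveyor"):
    r=bot.landmark_of("top",q)[:1]
    if r: print(q,r[0]["p"],conv(ray(c,r[0]["pixel"],dict(end_stop=.12,gate=.135,guide_mouth=.096,conveyor=0)[q])))
```

```text
ys [320 323 326 329 332 335 338 341 344 347 350 353 356 359 362 365 368 371
 374 377 380 383 386 389]
-60 old [118, 134, 135, 133, 130, 75, 29, 18, 15, 19, 36, 64, 73, 102, 158, 166, 166, 165, 140, 134, 134, 135, 136, 136]
-60 new [70, 65, 60, 59, 63, 63, 60, 59, 53, 38, 44, 63, 70, 96, 151, 159, 159, 156, 134, 129, 129, 127, 129, 128]
-40 old [114, 133, 133, 134, 130, 76, 20, 16, 6, 17, 31, 69, 77, 110, 167, 168, 168, 164, 133, 127, 124, 123, 120, 120]
-40 new [144, 146, 144, 142, 141, 141, 143, 143, 143, 144, 144, 143, 128, 112, 159, 161, 161, 155, 127, 121, 117, 115, 114, 112]
0 old [113, 136, 137, 135, 126, 72, 17, 10, 19, 17, 32, 65, 73, 110, 162, 169, 170, 164, 138, 135, 136, 136, 134, 135]
0 new [148, 151, 149, 150, 150, 149, 150, 151, 150, 150, 151, 150, 137, 111, 157, 163, 161, 155, 131, 128, 128, 129, 127, 129]
40 old [119, 137, 139, 138, 122, 66, 25, 9, 12, 22, 34, 66, 76, 119, 169, 174, 172, 163, 153, 147, 149, 148, 149, 150]
40 new [195, 196, 195, 196, 195, 175, 143, 139, 138, 139, 137, 115, 77, 111, 162, 165, 163, 156, 145, 142, 141, 141, 143, 143]
60 old [124, 144, 145, 144, 132, 78, 66, 66, 66, 72, 74, 74, 77, 127, 178, 174, 173, 167, 147, 144, 145, 143, 142, 144]
60 new [195, 195, 196, 196, 193, 170, 147, 143, 142, 141, 135, 100, 75, 120, 168, 167, 166, 159, 140, 137, 135, 137, 136, 139]
end_stop 0.58 [ -2.8 351.6]
```

With the rails spanning y = -360..375, my frame origin sits at conveyor y ≈ 7.5. So the carton's near front corner touches the stop, but the carton is about 2–3° askew (far front corner ~5 mm off). Time allows a mend: shut the fingers and press gently on the far half of the back face.

{"fn": "send_rows", "kwargs": {"moves": [0.93,0.72,0,0,0,0,1,0.93,0.72,0,0,0,0,1,0.93,0.72,0,0,0,0,1,0.93,0.72,0,0,0,0,1,0.93,0.72,0,0,0,0,1,0.93,0.72,0,0,0,0,1,0.93,0.72,0,0,0,0,1,0.93,0.72,0,0,0,0,1]}}

```text
time: 21.92
ee_pos: [0.5849, 0.1358, 0.241]
tcp_rot: [-180.0, 0.0, 83.7]
wrist_force: [0.7, -0.2, 0.6]
opening: -0.0002
grasp_force: 0.0
```

{"fn": "send_rows", "kwargs": {"moves": [0,0,-0.7,0,0,0,1,0,0,-0.7,0,0,0,1,0,0,-0.7,0,0,0,1,0,0,-0.7,0,0,0,1,0,0,-0.7,0,0,0,1,0,0,-0.7,0,0,0,1,0,0,-0.7,0,0,0,1]}}

```text
time: 22.8
ee_pos: [0.5842, 0.1345, 0.1176]
tcp_rot: [-180.0, 0.0, 83.6]
wrist_force: [-0.7, -0.1, 0.5]
opening: 0.0001
grasp_force: 0.0
```

{"fn": "send_rows", "kwargs": {"moves": [0.02,0.18,0,0,0,0,1,0.02,0.18,0,0,0,0,1,0.02,0.18,0,0,0,0,1,0.01,0.12,0,0,0,0,1,0.01,0.12,0,0,0,0,1,0.01,0.1,0,0,0,0,1]}}

```text
time: 23.55
ee_pos: [0.5866, 0.1567, 0.1189]
tcp_rot: [180.0, -0.0, 83.6]
wrist_force: [-0.2, 0.1, 0.1]
opening: 0.0002
grasp_force: 0.0
```

{"fn": "send_rows", "kwargs": {"moves": [0.01,0.1,0,0,0,0,1,0.01,0.1,0,0,0,0,1,0.01,0.1,0,0,0,0,1]}}

```text
time: 23.92
ee_pos: [0.5874, 0.1637, 0.1188]
tcp_rot: [180.0, 0.1, 83.6]
wrist_force: [0.4, -5.0, 0.2]
opening: -0.0001
grasp_force: 0.0
```

{"fn": "send_rows", "kwargs": {"moves": [0.01,0.08,0,0,0,0,1,0.01,0.08,0,0,0,0,1]}}

```text
time: 24.18
ee_pos: [0.5879, 0.1676, 0.1188]
tcp_rot: [180.0, 0.0, 83.6]
wrist_force: [2.0, -7.0, 0.5]
opening: 0.0001
grasp_force: 0.0
```

It is turning square under only 5–7 N. A little more.

{"fn": "send_rows", "kwargs": {"moves": [0.01,0.08,0,0,0,0,1,0.01,0.08,0,0,0,0,1]}}

```text
time: 24.42
ee_pos: [0.588, 0.1678, 0.1188]
tcp_rot: [180.0, 0.5, 83.5]
wrist_force: [-2.5, -33.2, 6.2]
opening: 0.0004
grasp_force: 0.0
```

Run:
```python
from h import *
o=bot.get_obs();print(conv(o["ee_pos"]),o["wrist_force"])
```

```text
[ 51.4 151.5] [ -2.5227059  -33.1804625    6.20877437]
```

Firm stop with the back face at 170 mm, which is home. Easing off and lifting.

{"fn": "send_rows", "kwargs": {"moves": [-0.01,-0.1,0,0,0,0,1,-0.01,-0.1,0,0,0,0,1,0,-0.06,0,0,0,0,1,0,0,0.4,0,0,0,1,0,0,0.9,0,0,0,1,0,0,0.9,0,0,0,1,0,0,0.9,0,0,0,1,0,0,0.9,0,0,0,1]}}

```text
time: 25.42
ee_pos: [0.5877, 0.1659, 0.2204]
tcp_rot: [180.0, -0.0, 83.7]
wrist_force: [-0.2, 0.1, -0.8]
opening: -0.0001
grasp_force: 0.0
```

{"fn": "send_rows", "kwargs": {"moves": [0,0,0.9,0,0,0,1,-0.9,-0.7,0,0,0,0,1,-0.9,-0.9,0,0,0,0,1,-0.9,-0.9,0,0,0,0,1,-0.9,-0.9,0,0,0,0,1,-0.9,-0.9,0,0,0,0,1,-0.9,-0.9,0,0,0,0,1,-0.9,-0.9,0,0,0,0,1]}}

```text
time: 26.42
ee_pos: [0.4295, 0.0127, 0.2422]
tcp_rot: [179.9, -0.0, 83.7]
wrist_force: [0.5, -0.8, 0.0]
opening: -0.0002
grasp_force: 0.0
```

Run:
```python
from h import *
c=carton(); new=np.ascontiguousarray(c["color"][:,:,::-1]); ys=np.arange(341,374,3);print(ys)
for x in(-40,0,40,60):
    pts=np.array([[proj(c,[*(C+x/1000*v+y/1000*u),.152]) for y in ys]],np.float32)
    print(x,cv2.remap(cv2.cvtColor(new,6),pts[...,0],pts[...,1],1)[0].tolist())
for n in("top","side"):
    c=bot.camera(n); o=cv2.imread(f"pics/{n}0.png")[:,:,::-1]
    # flaps: change against the first picture along shut leaf tops (true y=70 -> 62.5 in my frame)
    P=[proj(c,[*(C+x/1000*v+.0625*u),.158]) for x in(-85,-65,-45,-25,25,45,65,85)]
    print(n,[(int(np.abs(c["color"][int(b),int(a)].astype(int)-o[int(b),int(a)]).mean())) for a,b in P])
    for q in("canister","bowl","jar_lid"):
        r=bot.landmark_of(n,q)[:1]; print(q,r and r[0]["pixel"])
```

```text
carton p 0.96 ctr 210.02935791015625 -307.6607666015625 size 130.94647216796875 189.46337890625 ang 1.8327714204788208 ext [413.9, 325.1, 511.5, 396.4] [131.18386243  61.82142857  49.47635582]
carton p 0.88 ctr 551.5576782226562 272.896728515625 size 208.06881713867188 152.04234313964844 ang 83.50553894042969 ext [135.8, 161.7, 231.7, 235.9] [159.93429054 134.61756757 100.36435811]
carton p 0.56 ctr 456.5389404296875 -462.64935302734375 size 131.0707550048828 203.45928955078125 ang 25.134750366210938 ext [472.0, 193.6, 585.7, 286.0] [157.78750885  74.36783439  59.97682236]
[341 344 347 350 353 356 359 362 365 368 371]
-40 [144, 144, 145, 145, 144, 128, 122, 157, 159, 160, 153]
0 [148, 149, 149, 148, 149, 148, 145, 157, 161, 161, 155]
40 [153, 139, 138, 137, 136, 130, 121, 161, 164, 163, 154]
60 [154, 144, 141, 142, 141, 129, 131, 168, 167, 164, 161]
top [76, 58, 33, 44, 6, 9, 12, 71]
canister [392.5, 154.5]
bowl [326.8, 149.0]
jar_lid [227.9, 144.3]
side [0, 1, 17, 1, 0, 1, 0, 0]
canister [413.9, 268.5]
bowl [386.3, 241.2]
jar_lid [346.7, 195.9]
```

The carton now sits square against the stop. In the side view the flaps match their shut appearance at the start, and the bystanders haven't moved.

```bash
python3 -c "
from workcell import bot
print(bot.job_done())"
```

```text
the job is handed in; nothing more can be done
None
```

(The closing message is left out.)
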